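Set the stop bar of a bead gauge

ROBOT

A 7-joint arm with a two-finger parallel gripper is mounted at the origin on the work surface. World frame = base frame: x ahead of the robot, y to its left, z up, the work surface at z = 0. Lengths are in m, angles in rad, forces in N, time in s.
With the tool pointing down it reaches from about 0.4 to 0.9 m from the base axis. Payload 5.6 kg.
Tool frame: the origin (TCP) lies midway between the tips of the shut fingers; the grasp point (between the pads) lies 19 mm behind it (r.grip_depth is the distance from the TCP to the grasp point, in m); z points along the fingers, y is the line along which they close (so a half turn about z gives the same grasp; the last joint's range is limited). The gripper opens to 92 mm and grips with 3 to 60 N. Pads are 20 mm wide; open, the fingers measure 128 mm over their backs; the gripper's body (75 mm by 189 mm) begins 69 mm behind the grasp point.
Start: joints at [-1.238, 0.468, -0.012, 1.603, 0.006, 1.071, -0.056], TCP at [0.239, 0.605, 0.215] pointing down, gripper open.
Joint ranges: [-2.53, 2.53], [-0.31, 2.02], [-1.57, 1.55], [0.28, 2.44], [-1.29, 4.43], [0.15, 1.84], [-2.92, 2.92]. Speed limits (rad/s): [2.57, 2.57, 3.14, 3.14, 3.14, 3.14, 3.14].

INTERFACE

Orientations are given as [roll, pitch, yaw] about the fixed x, y, z axes, in that order (R = Rz(yaw) Ry(pitch) Rx(roll)).
In Python, from bench import r gives the robot as it stands. The module is installed in compiled form; this text tells all that it offers.
- The arm moves only by the shell command python3 -m crank 'ROWS' [FORCE]. ROWS is JSON, a list that holds one entry, the list of rows, each a list of 5 numbers: the finger opening in m, from 0 to 0.0919, then the shift along the tool's x, y, z in m, then the turn about the tool's z in degrees. In form: [[[claw, dx, dy, dz, twist], ...]]. A call has 1 to 20 rows; each row is the pose to reach, as a shift and turn from the pose commanded when the call began, along the tool's axes at that moment; what a row does not reach only later rows make up. A row lasts 1/8 s, in which the tool goes at most 62.5 mm and 10.7 degrees, less where a joint would pass 70% of its speed; a pose out of reach is approached as far as the arm can. A call with a gripper value outside its range is refused whole. The fingers move at their own pace and stop on an object; FORCE is the grip in N (left out, the last holds). Time passes only in rows, so rows that repeat a pose let the fingers close. It gives the time, the measured TCP pose, the force, the opening and the grip force at its end, in the units of the state.
- r.observe(): the state, without advancing time (a new reading comes with each control period).
- r.camera(name): name is "scene" or "top"; returns the picture (384x512x3 uint8, blue, green, red); there is no depth.
- r.calibration(name): a dict with "fx", "fy", "cx", "cy" (pixels), "extrinsics" (4x4, takes a point from world to camera coordinates). Camera axes: x right, y up, looking along -z (the intrinsics and any distortion apply to the point x, -y, -z); pixel columns grow to the right and rows downward; lengths in m; the calibration is good to about 2 mm. A picture is of the moment at which its call begins. calibration takes no time and is no camera call.
- r.sign_off(): hands the job in; it is judged then, once.
The state is a dict: "t": time; "joint_pos": joint angles; "joint_velocities": joint speeds; "effort": joint torques, N m; "tool_pos": TCP position; "tool_rot": TCP orientation; "force": force on the tool from outside, world axes, zero at the start; "ft_torque": the same for the moment, N m; "width": finger opening in m; "grip_force": force on a finger pad.
Only numpy, scipy, OpenCV 4.12 (cv2) and the standard library are available. Lean on these libraries where they do the work, as an engineer would, in place of code of your own. Each camera call takes 0.05 s, during which the arm holds its last target. There are 200 camera calls.

TASK

Set the bead gauge for the next bracelet: gently push the white stop bar along its rail with the fingertips, against one of its black pads, until it clicks into the notch beside the turquoise marker stone, then move clear. Only push it: do not pinch the bar between the fingers, do not touch its orange knob, and leave the spool, dish, jar and purple stone around the gauge where they are.

Things in the scene. Friction and masses are not known exactly. Their poses are not given: they have to be found in the camera images.
- gauge: Bead gauge fixed to the table: light wooden board 150 x 340 mm (its x, y), 18 mm thick, origin under its centre. Its x axis points away from the robot, its y axis along the rail; the board is turned by up to about 20 degrees. An aluminium rail, 24 mm wide, top at z = 24 mm, runs along y at x = 0. Dark end blocks, 60 mm in x, 44 mm high, stand at y = -158 and +158 mm.
- notch_middle (a point): Centre of the middle notch, on the rail at gauge x = y = 0, 24 mm above the table. The other two notches are at y = -75 and +75 mm. Each lies between two round brass ridges (rods of 5 mm radius whose axes lie 8 mm before and after the notch centre, tops 29 mm above the table).
- stop (a joint): Place of the white stop bar along the rail in m, 0 to 0.24, growing towards gauge +y; the bar's centre lies at gauge y = value - 0.12, so the notches are at 0.045, 0.120 and 0.195. It starts between the first two. It slides with about 1.5 N of friction. A ridge resists with about 6 to 8 N in all.
- stop_middle (a point): Centre of the white stop bar's upper block, 48 mm above the table. The block is 100 mm across the rail (gauge x), 26 mm along it, from 34 to 62 mm high (feet below it reach down to 19 mm). With its pads the bar is 32 mm along the rail. A red line on its top runs to the pointer.
- stop_pointer (a point): Tip of the red pointer at the bar's far end (55 mm in gauge x from its middle, 22 mm above the table), which faces the marker stone of a notch when the bar sits in that notch.
- pad_left: Black rubber pad on the bar's face towards gauge +y, the face to push for moving the bar to -y: 100 mm across the rail, 3 mm thick, from 32 to 62 mm above the table; origin at its centre.
- pad_right: The same black pad on the bar's face towards gauge -y, the face to push for moving the bar to +y; origin at its centre.
- plunger (a joint): Lift of the bar's sprung plunger and knob, in m: 0 when down (in a notch or on plain rail), about 0.003 on top of a ridge. Past the ridge's top, 8 mm from the notch centre, the resistance falls away and the bar jumps on by itself into the notch, where it has about 1 mm of play and stays; pushed on, it climbs the next ridge and leaves the notch.
- plunger_knob: Orange knob on top of the plunger, 18 mm across, from 66 to 77 mm above the table over the bar's centre; origin at the centre of its underside. Not to be touched.
- mark_turquoise: Turquoise (blue-green) round marker stone, 18 mm across, 7.5 mm high, fixed on the board at gauge x = 65 mm beside one of the notches (the same gauge y); origin at the centre of its underside, axes as the gauge's. It shows the notch wanted.
- mark_amber: The same in amber orange, beside another notch.
- mark_rose: The same in rose pink, beside the third notch.
- spool: Loose dark brown spool standing upright, 48 mm across, 50 mm high, on the robot's side of the gauge; origin under its centre.
- dish: Loose little blue ceramic bowl, 64 mm across, 22 mm high, on the robot's side of the gauge; origin under its centre.
- bead_jar: Loose amber jar, 40 mm across, 50 mm high, on the far side of the gauge; origin under its centre.
- stone: Loose purple stone, 32 mm across, 24 mm high, on the far side of the gauge; origin under its centre.

How it is judged:
At the end, for the whole second after the job is handed in: The stop bar is at rest in the notch beside the turquoise stone: its pointer within 3 mm of the stone's centre along the rail, the plunger dropped (lift under 0.8 mm) (y of stop_pointer in the frame of mark_turquoise between -0.003 and 0.003 m and value of joint plunger below 0.0008 m and velocity of joint stop between -0.005 and 0.005 m/s); the robot touches nothing.
It fails at once if the bar is pinched: the fingers press on both of its pads at once (contact force between the fingers and pad_left above 1 N and contact force between the fingers and pad_right above 1 N).
It fails at once if the orange knob is touched (more than 1 N) (contact force between any of the arm, the fingers and plunger_knob above 1 N).
It fails at once if the plunger is pulled up (lift over 6 mm) (value of joint plunger above 0.006 m).
It fails at once if a pad is pushed harder than 25 N (contact force between the fingers and pad_left above 25 N or contact force between the fingers and pad_right above 25 N).
It fails at once if the spool, dish, jar or purple stone is moved more than 15 mm (distance of any of spool, dish, bead_jar, stone from where it was at the start of the episode above 0.015 m).
It also fails if it takes over 51 s, if anything falls off the work surface, if the arm or the gripper's body presses on something with over 40 N, if the wrist force passes 120 N, or if a joint passes its speed limit or range.

## Working session

There is one attempt and no reset: what is moved stays moved. The work goes in short steps, Python scripts to look and compute and a shell command to move; the robot and the scene stay as the last step left them, time stands still between calls to the robot, and variables do not carry over. Pictures are saved under pics/ and viewed, at most 10 in all, crops included, and the job is handed in when it is done.

```bash
mkdir -p pics; python3 - <<'E'
from bench import r
import cv2,numpy as np
for n in("scene","top"):
    cv2.imwrite(f"pics/{n}0.png",r.camera(n)); c=r.calibration(n); print(n,{k:np.round(v,4).tolist() for k,v in c.items()})
s=r.observe(); print(s["t"],s["tool_pos"],s["tool_rot"],s["force"],s["width"])
E
```

```text
scene {'fx': 355.1262, 'fy': 355.1262, 'cx': 250.5436, 'cy': 188.2282, 'extrinsics': [[0.5835, 0.8121, -0.0088, -0.3508], [-0.6657, 0.4844, 0.5676, 0.3451], [0.4652, -0.3254, 0.8232, -0.9943], [0.0, 0.0, 0.0, 1.0]]}
top {'fx': 479.2753, 'fy': 479.2753, 'cx': 251.8527, 'cy': 191.5302, 'extrinsics': [[0.0173, -0.9998, -0.0117, 0.005], [0.997, 0.0164, 0.0751, -0.6104], [-0.0748, -0.013, 0.9971, -0.7388], [0.0, 0.0, 0.0, 1.0]]}
0.1 [0.23843887 0.60412965 0.2137353 ] [-3.13999719e+00  1.29050532e-04  2.76570866e+00] [-0.64455451 -0.27367844 -0.44243356] 0.0920523170077523
```

View pics/top0.png

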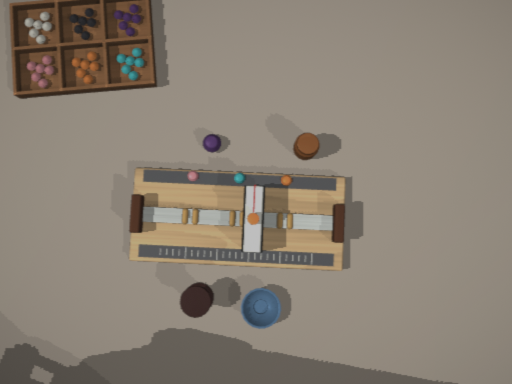

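View pics/scene0.png

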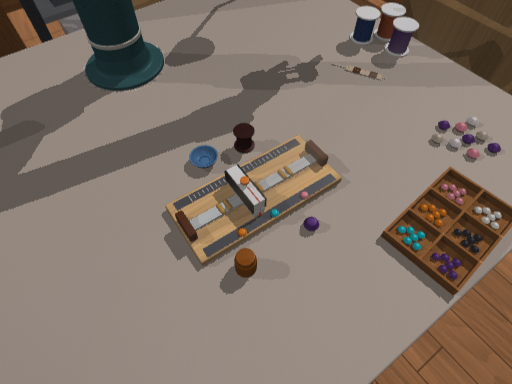

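The top view shows the turquoise stone at (239,178), which is the middle notch. The bar is at (253,218), between the amber and turquoise notches, so I need to push it towards gauge +y (image left) on its right-hand pad. The spool at (197,300) and dish at (261,308) are on the near side.

```bash
cat > h.py <<'E'
from bench import r
import cv2,numpy as np
def ray(n,u,v,z):
    c=r.calibration(n);E=np.array(c["extrinsics"]);R,t=E[:3,:3],E[:3,3]
    d=R.T@np.array([(u-c["cx"])/c["fx"],-(v-c["cy"])/c["fy"],-1]);o=-R.T@t
    return o+d*(z-o[2])/d[2]
def blob(im,lo,hi,roi):
    x0,y0,x1,y1=roi;h=cv2.cvtColor(im,cv2.COLOR_BGR2HSV)[y0:y1,x0:x1]
    m=cv2.inRange(h,lo,hi);n,_,s,c=cv2.connectedComponentsWithStats(m)
    i=1+np.argmax(s[1:,4]);return c[i]+[x0,y0],s[i,4],m
def gauge(im):
    P=[ray("top",*blob(im,lo,hi,roi)[0],.022)[:2] for lo,hi,roi in
      (((165,60,80),(180,255,255),(184,168,202,184)),((80,100,60),(100,255,255),(230,170,248,187)),((3,150,100),(20,255,255),(279,174,295,188)))]
    y=P[0]-P[2];L=np.linalg.norm(y);y/=L;x=np.array([y[1],-y[0]])
    return P,x,y,L,sum(P)/3-.065*x
def bar(im):
    c,a,m=blob(im,(0,0,150),(180,60,255),(225,182,285,256))
    return c,a,m
E
python3 - <<'E'
from h import *
im=r.camera("top")
P,x,y,L,O=gauge(im);print(P,L,"yaw",np.degrees(np.arctan2(x[1],x[0])),"O",O)
roi=im[150:340,120:360]; cv2.imwrite("pics/c.png",cv2.resize(roi,None,fx=3,fy=3,interpolation=cv2.INTER_CUBIC))
c,a,m=bar(im);print(c,a);p=ray("top",*c,.062)[:2]-O;print("bar gx,gy",p@x,p@y)
for n,u,v,z in(("spool",197,299,.05),("dish",261,308,.022),("knob",253,218,.077),("jar",307,141,.05)):
    q=ray("top",u,v,z)[:2];print(n,q,(q-O)@x,(q-O)@y)
E
```

```text
[array([0.63426551, 0.11037998]), array([0.63196383, 0.03616417]), array([ 0.63000221, -0.03866697])] 0.14910790929133105 yaw -1.6384254553318722 O [0.56710376 0.03781754]
[250.61690141 224.93943662] 710
bar gx,gy -0.00942458300253551 -0.02231673761092398
spool [0.44421814 0.09492034] -0.12446806155508704 0.05356590565152876
dish [ 0.4280931  -0.00213366] -0.13781154524052205 -0.043909465269087594
knob [0.56720166 0.01223862] 0.0008292156204349944 -0.025565663511499886
jar [ 0.68778907 -0.06877627] 0.1236836995600999 -0.10309959709143934
```

View pics/c.png

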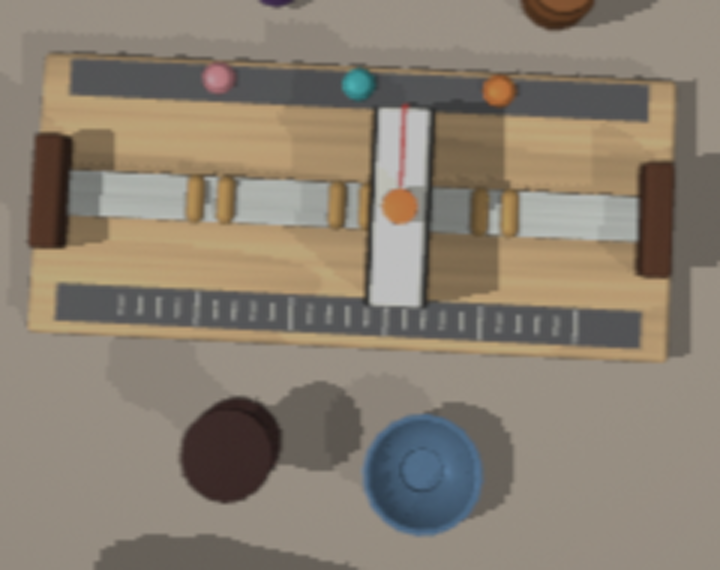

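```bash
python3 -m crank '[[[0,-0.016,-0.015,0,2],[0,-0.048,-0.046,0,7],[0,-0.080,-0.076,0,11],[0,-0.112,-0.106,0,15],[0,-0.144,-0.137,0,20],[0,-0.176,-0.167,0,24],[0,-0.208,-0.198,0,29],[0,-0.240,-0.228,0,33],[0,-0.272,-0.259,0,37],[0,-0.304,-0.289,0,42],[0,-0.336,-0.320,0,46],[0,-0.368,-0.350,0,51],[0,-0.400,-0.381,0,55],[0,-0.432,-0.411,0,59],[0,-0.464,-0.442,0,64],[0,-0.490,-0.467,0,68],[0,-0.505,-0.482,0,70],[0,-0.511,-0.487,0,70.1],[0,-0.511,-0.487,0,70.1],[0,-0.511,-0.487,0,70.1]]]'
python3 - <<'E'
from h import *
cv2.imwrite("pics/s1.png",cv2.resize(r.camera("scene")[100:290,140:380],None,fx=3,fy=3))
E
```

```text
t: 2.65
tool_pos: [0.5348, -0.0345, 0.2145]
tool_rot: [-3.141, -0.001, 1.545]
force: [-0.8, -0.4, -0.3]
width: 0.0003
grip_force: 0.0
```

View pics/s1.png

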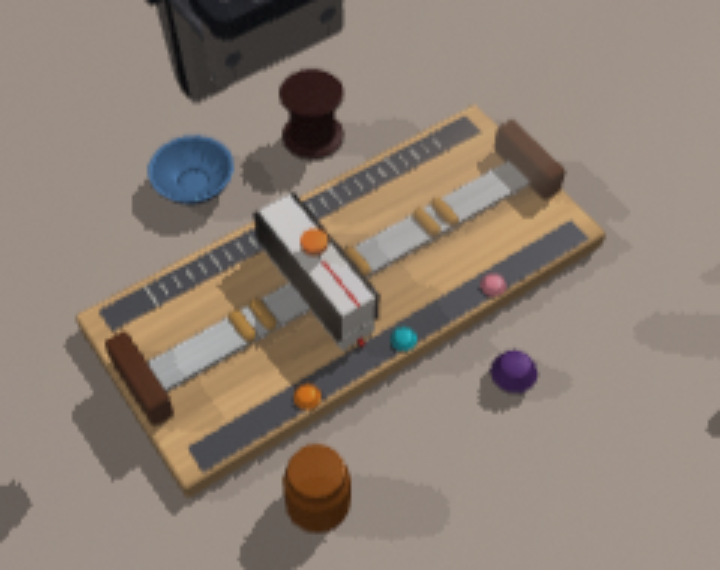

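The scene view shows the bar and gauge unchanged. The dark shape at the top left should be part of the gripper, so I'll project the TCP into both views to check.

```bash
python3 - <<'E'
from h import *
p=r.observe()["tool_pos"]
for n in("scene","top"):
    c=r.calibration(n);q=np.array(c["extrinsics"])@[*p,1];print(n,c["cx"]+c["fx"]*q[0]/-q[2],c["cy"]-c["fy"]*q[1]/-q[2])
cv2.imwrite("pics/s2.png",np.hstack([r.camera("scene"),r.camera("top")])[:, 0:1024]);
a=cv2.imread("pics/s2.png");cv2.imwrite("pics/s2.png",cv2.resize(a,(800,300)))
E
```

```text
scene 206.8372439339939 128.30690643133815
top 291.1906032199174 243.80433014569428
```

View pics/s2.png

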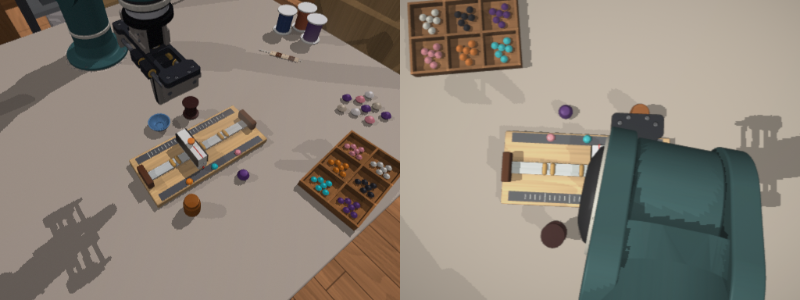

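The gripper is where expected, with its tips at (162,100) in the left half, matching the projected TCP. I'll descend beside the right pad.

```bash
python3 -m crank '[[[0,-0.001,0,0.015,0],[0,-0.002,0,0.040,0],[0,-0.002,0,0.070,0],[0,-0.002,0,0.100,0],[0,-0.002,0,0.130,0],[0,-0.002,0,0.152,0],[0,-0.002,0,0.166,0],[0,-0.002,0,0.173,0],[0,-0.002,0,0.173,0]]]'
python3 - <<'E'
from h import *
cv2.imwrite("pics/s3.png",cv2.resize(r.camera("scene")[100:290,140:380],None,fx=3,fy=3))
E
```

```text
t: 3.92
tool_pos: [0.5351, -0.038, 0.0415]
tool_rot: [-3.141, 0.0, 1.542]
force: [0.6, 0.3, -0.3]
width: 0.0004
grip_force: 0.0
```

View pics/s3.png

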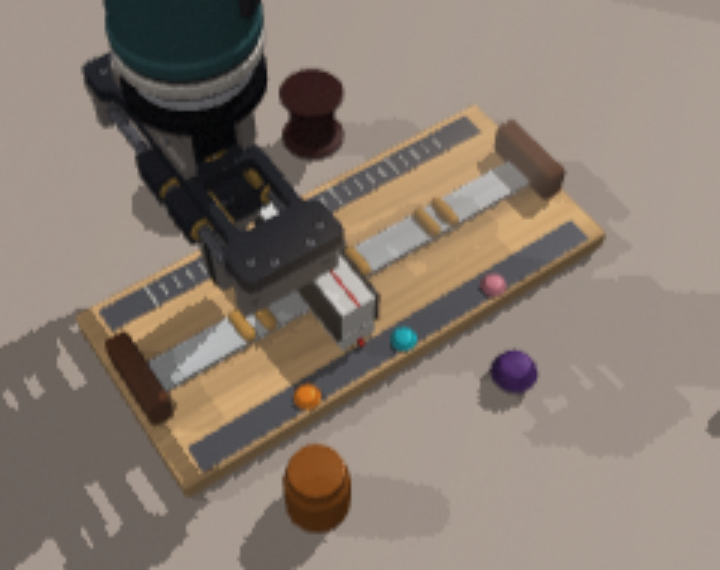

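The fingers are down on the amber side of the bar at about (285,250), clear of everything. I'll approach slowly now.

```bash
python3 -m crank '[[[0,0.004,0,0,0],[0,0.009,0,0,0],[0,0.014,0,0,0],[0,0.018,0,0,0],[0,0.020,0,0,0],[0,0.022,0,0,0],[0,0.024,0,0,0],[0,0.026,0,0,0],[0,0.028,0,0,0],[0,0.030,0,0,0],[0,0.032,0,0,0],[0,0.032,0,0,0]]]'
python3 - <<'E'
from h import *
im=r.camera("scene");s=r.observe();print(s["tool_pos"],s["force"])
cv2.imwrite("pics/s4.png",cv2.resize(im[150:250,180:320],None,fx=5,fy=5,interpolation=cv2.INTER_CUBIC))
E
```

```text
t: 5.48
tool_pos: [0.536, -0.0056, 0.0416]
tool_rot: [3.142, -0.0, 1.543]
force: [-0.1, -0.3, -0.2]
width: 0.0004
grip_force: 0.3
[ 0.53604851 -0.00558815  0.04158488] [-0.02358266 -0.31957472 -0.135197  ]
```

View pics/s4.png

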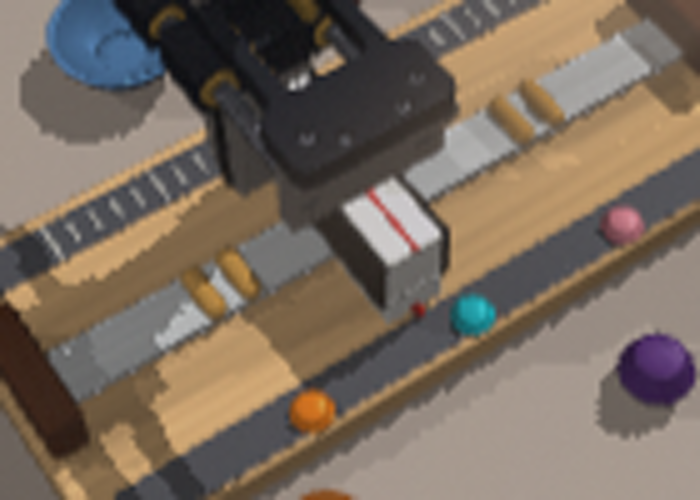

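The red pointer tip at (418,310) in the crop is about 4 px further on than before, so the bar is already moving with the fingers. I'll measure the remaining travel.

```bash
cat >> h.py <<'E'
def pointer():
    im=r.camera("scene")
    c,a,_=blob(im,(165,120,40),(180,255,255),(250,200,285,225))
    t,b,_=blob(im,(80,100,60),(100,255,255),(262,200,290,225))
    x=np.array([.9996,-.0286]);y=np.array([.0286,.9996])
    d=ray("scene",*c,.022)[:2]-ray("scene",*t,.022)[:2]
    s=r.observe();g=(s["tool_pos"][:2]-[.5671,.0378])
    print("pix",c,a,t,b,"pointer-stone gx,gy mm",1e3*d@x,1e3*d@y,"tool gy",1e3*g@y,s["force"],s["t"])
E
python3 -c "
from h import *;pointer()"
```

```text
Traceback (most recent call last):
  File "h.py", line 21, in pointer
    c,a,_=blob(im,(165,120,40),(180,255,255),(250,200,285,225))
          ~~~~^^^^^^^^^^^^^^^^^^^^^^^^^^^^^^^^^^^^^^^^^^^^^^^^^
  File "h.py", line 10, in blob
    i=1+np.argmax(s[1:,4]);return c[i]+[x0,y0],s[i,4],m
        ~~~~~~~~~^^^^^^^^^
ValueError: attempt to get argmax of an empty sequence
```

```bash
sed -i 's/(165,120,40),(180,255,255),(250,200,285,225)/(0,110,40),(9,255,255),(250,204,285,222)/' h.py
python3 -c "
from h import *;pointer()
h=cv2.cvtColor(r.camera('scene'),cv2.COLOR_BGR2HSV);print(h[209:215,260:268].tolist())"
```

```text
pix [263.2 211.4] 5 [273.96610169 212.44067797] 59 pointer-stone gx,gy mm -13.777607477560874 -15.972503940640399 tool gy -44.29050322230796 [ 0.21493739 -0.32218419 -0.91375176] 5.625
[[[18, 14, 90], [12, 12, 103], [18, 12, 104], [10, 23, 102], [18, 12, 103], [18, 25, 103], [15, 75, 132], [15, 73, 137]], [[15, 10, 103], [20, 15, 104], [6, 35, 101], [3, 86, 104], [3, 58, 114], [16, 74, 110], [16, 106, 171], [13, 66, 123]], [[12, 12, 104], [18, 24, 105], [2, 132, 95], [2, 186, 100], [4, 175, 137], [14, 91, 107], [14, 65, 118], [143, 12, 82]], [[18, 29, 105], [17, 74, 111], [8, 108, 90], [2, 169, 83], [1, 177, 117], [150, 10, 79], [128, 13, 81], [120, 12, 82]], [[16, 67, 107], [17, 102, 108], [15, 68, 75], [3, 96, 61], [0, 70, 80], [130, 10, 79], [128, 13, 81], [128, 13, 81]], [[16, 87, 88], [15, 62, 74], [165, 9, 59], [135, 9, 59], [128, 13, 79], [128, 13, 81], [135, 13, 80], [126, 16, 80]]]
```

```bash
python3 -m crank '[[[0,0.001,0,0,0],[0,0.002,0,0,0],[0,0.003,0,0,0],[0,0.004,0,0,0],[0,0.005,0,0,0]]]'; python3 -c "
from h import *;pointer()"
```

```text
t: 6.3
tool_pos: [0.5361, -0.0025, 0.0416]
tool_rot: [3.141, 0.002, 1.541]
force: [0.0, -8.6, 1.3]
width: 0.0004
grip_force: 3.5
pix [264.6 210.8] 5 [273.96610169 212.44067797] 59 pointer-stone gx,gy mm -13.346979231953364 -12.923742258076674 tool gy -41.20176888309249 [-0.17424926 -5.20614983  0.84034185] 6.35
```

```bash
python3 -m crank '[[[0,0.001,0,0,0],[0,0.002,0,0,0],[0,0.003,0,0,0]]]'; python3 -c "
from h import *;pointer()"
```

```text
t: 6.72
tool_pos: [0.5362, 0.0003, 0.0417]
tool_rot: [3.141, 0.002, 1.541]
force: [-0.5, -5.0, 0.8]
width: 0.0003
grip_force: 2.6
pix [265.71428571 210.        ] 7 [273.96610169 212.44067797] 59 pointer-stone gx,gy mm -13.603393281566797 -10.06548720639545 tool gy -37.8829966569489 [-0.95334069 -3.22550112  0.05377109] 6.775
```

```bash
python3 -m crank '[[[0,0.001,0,0,0],[0,0.002,0,0,0]]]'; python3 -c "
from h import *;pointer()"
```

```text
t: 7.02
tool_pos: [0.5363, 0.0047, 0.0416]
tool_rot: [-3.142, -0.001, 1.542]
force: [0.1, -1.4, 0.7]
width: 0.0005
grip_force: 0.5
pix [267.5 209. ] 6 [273.96610169 212.44067797] 59 pointer-stone gx,gy mm -13.489717865761516 -5.8443576244536715 tool gy -33.385769715577446 [ 0.1429923   0.62618935 -0.34559509] 7.075
```

```bash
python3 -m crank '[[[0,0,0,0,0],[0,0,0,0,0]]]'; python3 -c "
from h import *;pointer()"
```

```text
t: 7.32
tool_pos: [0.5363, 0.0048, 0.0416]
tool_rot: [-3.142, -0.001, 1.543]
force: [0.5, 0.1, 0.1]
width: 0.0001
grip_force: 0.0
pix [270.16666667 207.33333333] 6 [273.96610169 212.44067797] 59 pointer-stone gx,gy mm -13.643298114167653 0.721994892673133 tool gy -34.036689348600824 [-0.32303373 -0.1253531  -0.13718669] 7.375
```

The bar jumped 6.5 mm by itself and now sits about 0.7 mm from the stone's centreline, with no force on the fingers. I'll back off, lift, then verify.

```bash
python3 -m crank '[[[0,-0.005,0,0,0],[0,-0.015,0,0,0],[0,-0.025,0,0,0],[0,-0.030,0,-0.010,0],[0,-0.030,0,-0.040,0],[0,-0.030,0,-0.080,0],[0,-0.030,0,-0.120,0],[0,-0.030,0,-0.150,0],[0,-0.030,0,-0.160,0],[0,-0.030,0,-0.160,0],[0,-0.030,0,-0.160,0]]]'; python3 -c "
from h import *;pointer()
cv2.imwrite('pics/s5.png',cv2.resize(r.camera('scene')[110:260,160:340],None,fx=4,fy=4,interpolation=cv2.INTER_CUBIC))"
```

```text
t: 8.75
tool_pos: [0.5346, -0.0259, 0.2004]
tool_rot: [-3.139, 0.0, 1.542]
force: [0.7, -0.7, -0.1]
width: 0.0004
grip_force: 0.0
pix [270.16666667 207.33333333] 6 [273.96610169 212.44067797] 59 pointer-stone gx,gy mm -13.643298114167653 0.721994892673133 tool gy -64.66803113295232 [ 0.46366303  0.43724228 -0.03763433] 8.8
```

View pics/s5.png

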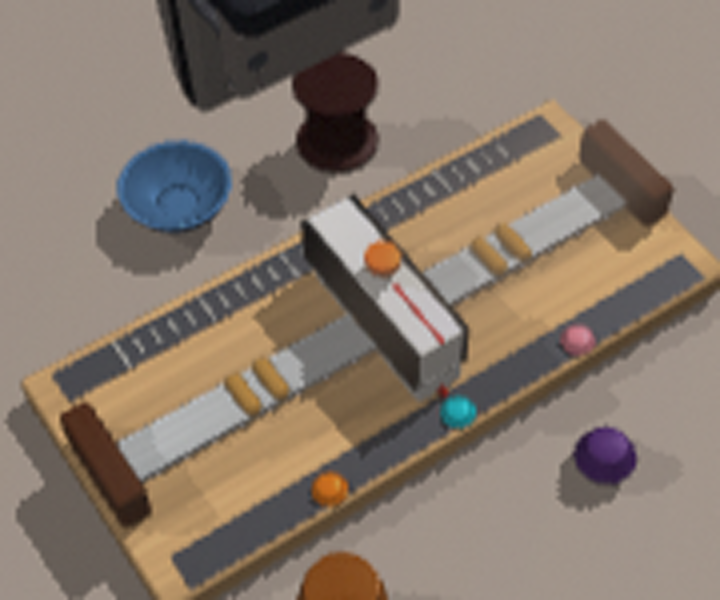

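The bar covers the middle notch. The pointer at (443,392) faces the turquoise stone at (458,410), the gripper is clear and nothing else has moved.

```bash
python3 -c "
from bench import r;print(r.sign_off())"
```

```text
the job is handed in; nothing more can be done
None
```

The stop bar clicked into the middle notch beside the turquoise stone, measured about 0.7 mm off its centre. The arm moved clear, nothing else moved, and the job is handed in; no verdict came back.

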